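# Click the heater dial one step up and start it

### The job

On the grey heater control box, turn the wide knurled dial by the friction of a fingertip pressed on its flat top, as it is too wide to grip: one click clockwise (seen from above), so that its pointer goes from the single dot to the two dots and stays there, never on to the three dots. Then press the long bar key all the way down and let it come up again. Leave the round key alone, and do not lift or shift any of the things that stand about.

Things in the scene. Friction and masses are not known exactly. Their poses are not given: they have to be found in the camera images.
- control_box: Grey heater control box, fixed, 150 mm along its x, 240 mm along its y, deck 50 mm high. Origin: centre of underside; x points from its front (vent louvres) to its back, y to its left. Dial axis at x 0, y +55 mm. A low scale (66 mm high, 54 to 66 mm from the dial's axis) round the back of the dial bears white dots: two straight back (+x), one 40 degrees left of them, three 40 degrees right.
- dial (a joint): Dial angle, rad, growing clockwise seen from above. 0: pointer at one dot (the start), 0.70: two dots, 1.40: three dots; a detent at each, end stops at -0.12 and 1.52. It takes about 0.05 N m to push it over the hump half-way (0.35 rad) between two detents; past the hump the dial snaps into the next detent by itself.
- dial_top (a point): Centre of the dial's flat top, 72 mm above the worktop; x along the white pointer line. Black disc 98 mm wide, 16 mm high, knurled, fine ribs on top; finger friction about 0.8 to 1.2. It is sprung: pressed it sinks up to 5 mm (3 N to start, 9 N at the stop) and still turns. A fingertip pressing 5 to 8 N on top, 30 to 40 mm from the centre, drawn round in an arc, carries it along.
- bar_key (a joint): How far the long bar key is pressed, m: 0 up, 0.004 fully down. Spring: about 1.5 N to start, 4.5 N at the bottom; it comes up again by itself.
- bar_key_top (a point): Centre of the top of the start key: a long grey bar, 20 mm along the box's x, 56 mm along its y, on the right half of the deck near the front (box x -29 mm, y -72 mm); its top is 59 mm above the worktop, 9 mm above the deck.
- round_key (a joint): How far the round key is pressed, m: 0 up, 0.004 fully down. Same spring as the bar key. It must be left alone.
- round_key_top (a point): Centre of the top of the round grey key, 22 mm across, behind the bar key (box x +36 mm, y -72 mm), its top 59 mm above the worktop.
- screwdriver_yellow: Small yellow-handled screwdriver lying on the worktop near the box, 18x132x16 mm. Loose; a bystander, to be left where it is. Origin: centre of its underside.
- eyepiece: Black spare eyepiece standing near the box, 33 mm across, 41 mm high. Loose; a bystander, to be left where it is. Origin: centre of its underside.
- battery_9v: Green block battery lying near the box, 27x50x18 mm. Loose; a bystander, to be left where it is. Origin: centre of its underside.
- objective_0: Silver microscope objective standing near the box, 25 mm across, 45 mm high. Loose; a bystander, to be left where it is. Origin: centre of its underside.
- loupe: Black eye loupe standing near the box, 36 mm across, 34 mm high. Loose; a bystander, to be left where it is. Origin: centre of its underside.

How it is judged:
By the outcome, as a careful person would: the job done as asked, in the order asked, and still so for the second after the job is handed in, with the robot touching nothing.
It also fails if it takes over 32 s, if anything falls off the work surface, if the arm or the gripper's body presses on something with over 40 N, if the wrist force passes 120 N, or if a joint passes its speed limit or range.

### The arm

A 6-joint arm with a two-finger parallel gripper is mounted at the origin on a cart in front of the work surface, level with it; the furniture and walls round the work are solid. World frame = base frame: x ahead of the robot, y to its left, z up, the work surface at z = 0. Lengths are in mm, angles in rad, forces in N, time in s.
With the tool pointing down it reaches from about 350 to 975 mm from the base axis. Payload 7.1 kg.
Tool frame: the origin (TCP) lies midway between the tips of the shut fingers; the grasp point (between the pads) lies 19 mm behind it (ctrl.grasp_offset is the distance from the TCP to the grasp point, in mm); z points along the fingers, y is the line along which they close (so a half turn about z gives the same grasp; the last joint's range is limited). The gripper opens to 88 mm and grips with 3 to 60 N. Pads are 20 mm wide; open, the fingers measure 115 mm over their backs; the gripper's body (75 mm by 178 mm) begins 61 mm behind the grasp point.
Start: joints at [-1.214, 0.423, 1.63, -0, 1.089, -0.019], TCP at [229.402, -581.36, 222.675] pointing down, gripper open.
Joint ranges: [-3, 3], [-0.9, 2.11], [0.09, 2.58], [-1.31, 4.45], [0.11, 2.69], [-2.54, 2.54]. Speed limits (rad/s): [2.39, 2.39, 3.01, 3.14, 3.14, 3.14].

### API

Orientations are given as a rotation vector (axis times angle).
In Python, from workcell import ctrl gives the robot as it stands. The module is installed in compiled form; this text tells all that it offers.
- The arm moves only by the tool servo_tool, never from a script. Its argument "rows" is a list of rows, each a list of 7 numbers: the turn, a rotation vector about the tool's x, y, z as a fraction of full scale, then the shift along the tool's x, y, z as a fraction of full scale, then the finger opening in mm, from 0 to 87.8. A call has 1 to 10 rows; each row is the pose to reach, as a shift and turn from the pose commanded when the call began, along the tool's axes at that moment; what a row does not reach only later rows make up. Full scale, the value 1, is 20 cm for a shift and 1.5 rad for a turn. A row lasts 1/8 s, in which the tool goes at most 62.5 mm and 10.7 degrees, less where a joint would pass 70% of its speed; a pose out of reach is approached as far as the arm can. A call with a number of a shift or a turn outside -1 to 1 is refused whole. A call with a gripper value outside its range is refused whole. The fingers move at their own pace and stop on an object; the grip force is fixed at half the most. Time passes only in rows, so rows that repeat a pose let the fingers close. It gives the time, the measured TCP pose, the force, the opening and the grip force at its end, in the units of the state.
- ctrl.get_obs(): the state, without advancing time (a new reading comes with each control period).
- ctrl.get_image(name): name is "scene" or "side" or "wrist"; returns (picture, depth): 420x560x3 uint8, red, green, blue; 420x560 float32, mm along the optical axis (not along the pixel's ray), 0 where there is no reading.
- ctrl.camera_info(name): a dict with "intrinsics" (3x3 intrinsics, pixels), "R" (3x3) and "t" (3): a world point X has camera coordinates R X + t. Camera axes: x right, y down, z forward; pixel columns grow to the right and rows downward; lengths in mm; the calibration is good to about 2 mm. A picture is of the moment at which its call begins: read the wrist's pose just before it. camera_info takes no time and is no camera call; for the wrist camera it gives the pose at the moment of the call.
- ctrl.close_job(): hands the job in; it is judged then, once.
The state is a dict: "t": time; "qpos": joint angles; "qvel": joint speeds; "joint_torque": joint torques, N m; "ee_pos": TCP position; "orientation": TCP orientation; "ft_force": force on the tool from outside, world axes, zero at the start; "moment": the same for the moment, N m; "width": finger opening in mm; "grasp_force": force on a finger pad.
Only numpy, scipy, OpenCV 4.12 (cv2) and the standard library are available. Lean on these libraries where they do the work, as an engineer would, in place of code of your own. Each camera call takes 0.05 s, during which the arm holds its last target. There are 200 camera calls.

## Working session

There is one attempt and no reset: what is moved stays moved. The work goes in short steps, Python scripts to look and compute and a tool call to move; the robot and the scene stay as the last step left them, time stands still between calls to the robot, and variables do not carry over. Pictures are saved under pics/ and viewed, at most 10 in all, crops included, and the job is handed in when it is done.

Besides the shell and the picture viewer there is one more tool, called after "Call:" by a JSON object that holds its "name" and its "arguments", one argument or row to a line. servo_tool: Moves the arm, as the interface text tells. Its arguments: {"type":"object","properties":{"rows":{"type":"array","items":{"type":"array","items":{"type":"number"}}}},"required":["rows"]}

```bash
mkdir -p pics; cat > h.py <<'E'
import numpy as np, cv2
from workcell import ctrl
def grab(n,tag):
    ci=ctrl.camera_info(n); p,d=ctrl.get_image(n)
    cv2.imwrite(f'pics/{tag}.png',p[:,:,::-1]); np.savez(f'{tag}.npz',p=p,d=d,K=ci['intrinsics'],R=ci['R'],t=ci['t']); return p,d,ci
def load(tag): return np.load(f'{tag}.npz')
def ray(c,u,v,z):
    K,R,t=[np.array(c[k],float) for k in 'KRt']
    o=-R.T@t.ravel(); r=R.T@np.linalg.inv(K)@np.array([u,v,1.])
    return o+r*(z-o[2])/r[2]
E
python3 - <<'E'
from h import *
for n in('scene','side'):
    p,d,ci=grab(n,n+'0'); print(n,-np.array(ci['R']).T@np.array(ci['t']).ravel())
o=ctrl.get_obs(); print(o['t'],o['ee_pos'],o['orientation'],o['width'])
a=cv2.imread('pics/scene0.png');b=cv2.imread('pics/side0.png')
E
```

```text
scene [201.83089583 630.01592707 627.59412306]
side [966.80450433 296.34049578 759.19866516]
0.1 [ 229.23382824 -580.89801436  221.97563279] [-3.08493263e+00 -5.86604486e-01  3.79650235e-04] 87.57610465245428
```

View pics/scene0.png

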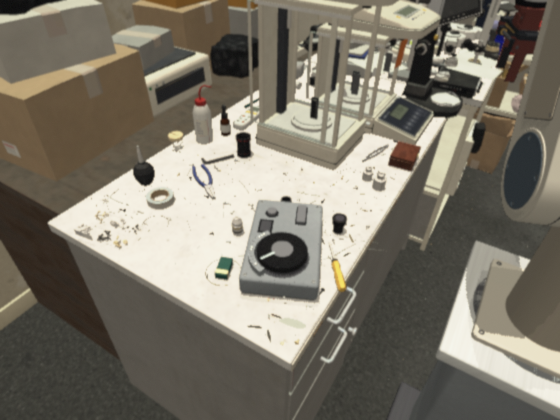

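View pics/side0.png

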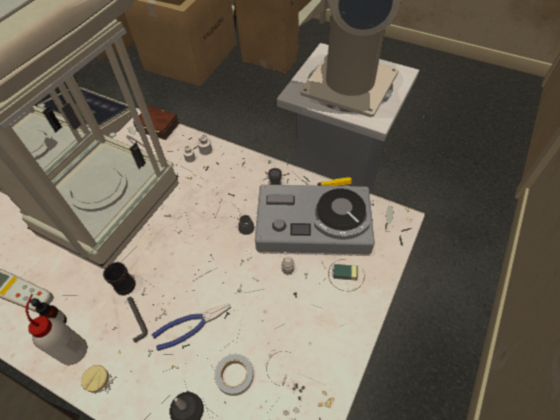

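The side view shows the dial at about (342,210), the bar key at (281,199), the round key at (279,226), and the box front facing the robot. The scene view shows the dial at about (280,255). The next step is to measure these.

```bash
python3 - <<'E'
from h import *
for tag,box in(('side0',(312,182,378,240)),('scene0',(250,228,315,282))):
    c=load(tag); x0,y0,x1,y1=box
    g=c['p'].max(2)[y0:y1,x0:x1]; m=(g<60).astype(np.uint8)
    cs,_=cv2.findContours(m,0,2); k=max(cs,key=cv2.contourArea)
    h=cv2.convexHull(k).reshape(-1,2)+[x0,y0]
    P=np.array([ray(c,u,v,72)[:2] for u,v in h]); (cc,r)=cv2.minEnclosingCircle(P.astype(np.float32)); print(tag,'dial',cc,r)
c=load('side0')
for u,v,z in((281,199,59),(279,226,59),(262,187,50),(370,187,50),(372,240,50),(257,243,50)): print(u,v,ray(c,u,v,z).round(1), c['d'][v,u])
c=load('scene0')
for u,v,z in((302,215,59),(272,212,59)): print('scene',u,v,ray(c,u,v,z).round(1))
a=cv2.resize(cv2.imread('pics/side0.png')[170:275,240:400],None,fx=5,fy=5,interpolation=cv2.INTER_CUBIC);cv2.imwrite('pics/c1.png',a)
E
```

```text
side0 dial (474.33984375, 162.5512237548828) 51.32493209838867
scene0 dial (462.713623046875, 169.2818145751953) 54.895172119140625
281 199 [498.8  38.   59. ] 881.0246
279 226 [561.4  65.8  59. ] 840.99915
262 187 [481.9 -17.6  50. ] 908.9156
370 187 [377.7 193.1  50. ] 1546.9271
372 240 [503.5 243.7  50. ] 830.961
257 243 [611.6  42.3  50. ] 836.4128
scene 302 215 [489.3  39.1  59. ]
scene 272 212 [549.3  65.7  59. ]
```

View pics/c1.png

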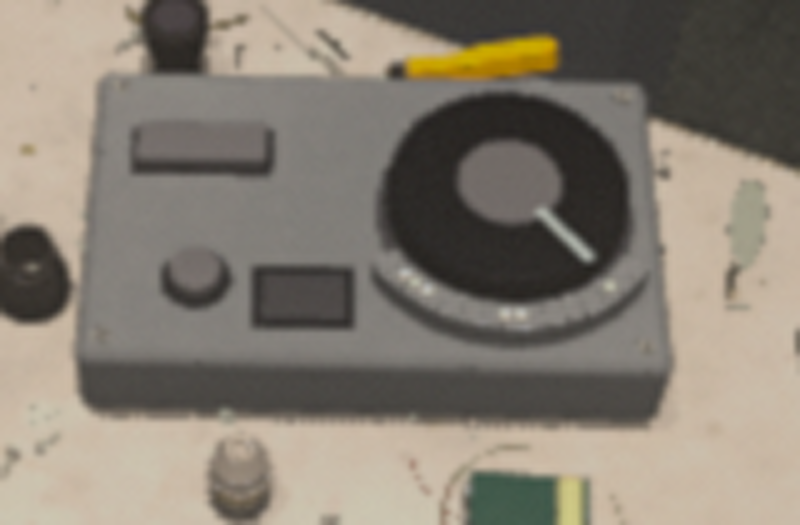

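The box yaw comes out at about 24° (keys, both views agree). The dial is near (470,165) and the bar key near (496,39). I'll move above the box and look with the wrist camera.

Call:
{"name": "servo_tool", "arguments": {
  "rows": [
    [0,0,0,0.2,-0.225,0,0],
    [0,0,0,0.4,-0.45,0,0],
    [0,0,0,0.6,-0.675,0,0],
    [0,0,0,0.8,-0.9,0,0]
  ]
}}

```text
t: 0.6
ee_pos: [312.4, -353.3, 222.5]
orientation: [-3.086, -0.586, 0.0]
ft_force: [0.1, 0.6, 0.5]
width: 51.4
grasp_force: 0.0
```

Call:
{"name": "servo_tool", "arguments": {
  "rows": [
    [0,0,0,0.2,-0.225,0,0],
    [0,0,0,0.4,-0.45,0,0],
    [0,0,0,0.6,-0.675,0,0],
    [0,0,0,0.8,-0.9,0,0]
  ]
}}

```text
t: 1.1
ee_pos: [395.2, -127.2, 222.8]
orientation: [3.086, 0.586, 0.001]
ft_force: [0.8, -0.8, -0.1]
width: 11.1
grasp_force: 0.0
```

Call:
{"name": "servo_tool", "arguments": {
  "rows": [
    [0,0,0,0.2,-0.225,0,0],
    [0,0,0,0.4,-0.45,0,0],
    [0,0,0,0.6,-0.675,0,0],
    [0,0,0,0.8,-0.9,0,0],
    [0,0,0,0.8,-0.9,0,0],
    [0,0,0,0.8,-0.9,0,0]
  ]
}}

```text
t: 1.85
ee_pos: [477.0, 96.9, 222.2]
orientation: [3.086, 0.588, -0.002]
ft_force: [-0.3, 0.0, -0.2]
width: 0.4
grasp_force: 0.0
```

```bash
python3 - <<'E'
from h import *
o=ctrl.get_obs(); print(o['t'],o['ee_pos'],o['orientation'],o['ft_force'],o['width'])
p,d,ci=grab('wrist','w1'); print(-np.array(ci['R']).T@np.array(ci['t']).ravel())
E
```

```text
1.85 [476.96994252  96.89332219 222.17429295] [ 3.08571813e+00  5.88291783e-01 -2.38229229e-03] [-0.30022226  0.01603845 -0.21487175] 0.3683740294569304
[540.8590479  121.37163557 383.88900304]
```

View pics/w1.png

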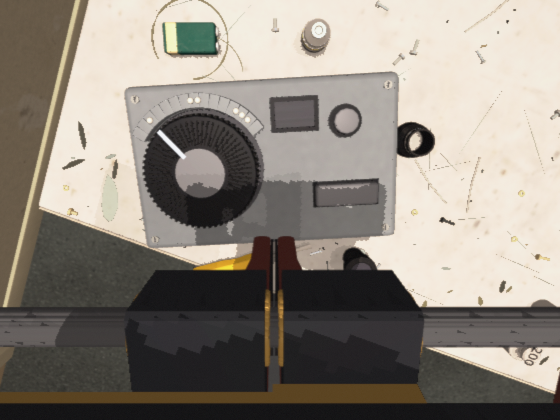

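The wrist view shows the dial centre at about (202,172), the pointer at one dot, the bar key at (346,193), the round key at (345,120), and the fingertips at (275,240).

```bash
python3 - <<'E'
from h import *
c=load('w1')
g=c['p'].max(2)[95:235,135:268]; m=(g<58).astype(np.uint8)
k=max(cv2.findContours(m,0,2)[0],key=cv2.contourArea)
h=cv2.convexHull(k).reshape(-1,2)+[135,95]
P=np.array([ray(c,u,v,71)[:2] for u,v in h]); A=np.c_[2*P,np.ones(len(P))]
s=np.linalg.lstsq(A,(P**2).sum(1),rcond=None)[0]; print('dial fit',s[:2],np.sqrt(s[2]+s[0]**2+s[1]**2), cv2.minEnclosingCircle(P.astype(np.float32)))
b=ray(c,346,193,59);r=ray(c,345,120,59);print('bar',b,'round',r,np.linalg.norm(r-b),np.degrees(np.arctan2(*(r-b)[[1,0]])))
for u,v in((127,90),(396,74),(393,234),(150,246)): print(ray(c,u,v,50).round(1))
print('pointer',ray(c,160,132,72),ray(c,183,156,72))
R=cv2.Rodrigues(ctrl.get_obs()['orientation'])[0]; print(R.round(4))
E
```

```text
dial fit [469.37050705 159.58261102] 49.163638868286334 ((469.8856201171875, 159.20028686523438), 50.19449234008789)
bar [496.45357905  34.80728277  59.        ] round [554.20724871  61.89629065  59.        ] 63.79107074672691 25.128640225658934
[508.6 244.7  50. ]
[605.3  35.7  50. ]
[475.4 -25.3  50. ]
[379.1 184.9  50. ]
pointer [488.77174552 202.06128363  72.        ] [476.92967047 178.27092455  72.        ]
[[ 9.304e-01  3.666e-01 -1.200e-03]
 [ 3.666e-01 -9.304e-01 -4.000e-04]
 [-1.300e-03 -0.000e+00 -1.000e+00]]
```

The dial is at (469.5,160), with a fitted radius of 49 mm against 49 given. The bar key is at (496,34), and the box corners agree. I'll go above the dial's right side at r=35, 19° before the tool-y direction.

Call:
{"name": "servo_tool", "arguments": {
  "rows": [
    [0,0,0,0.06,-0.07,0.2,0],
    [0,0,0,0.1375,-0.141,0.45,0],
    [0,0,0,0.1375,-0.141,0.69,0],
    [0,0,0,0.1375,-0.141,0.69,0],
    [0,0,0,0.1375,-0.141,0.69,0]
  ]
}}

```text
t: 2.52
ee_pos: [493.6, 132.5, 86.0]
orientation: [-3.087, -0.584, -0.002]
ft_force: [0.7, -1.1, 0.9]
width: -0.0
grasp_force: 0.0
```

Call:
{"name": "servo_tool", "arguments": {
  "rows": [
    [0,0,0,0,0,0.03,0],
    [0,0,0,0,0,0.045,0],
    [0,0,0,0,0,0.055,0],
    [0,0,0,0,0,0.055,0]
  ]
}}

```text
t: 3.02
ee_pos: [493.0, 133.5, 73.8]
orientation: [-3.086, -0.587, -0.0]
ft_force: [-0.7, -0.2, -0.1]
width: 0.2
grasp_force: 0.0
```

Call:
{"name": "servo_tool", "arguments": {
  "rows": [
    [0,0,0,0,0,0.01,0],
    [0,0,0,0,0,0.018,0],
    [0,0,0,0,0,0.018,0]
  ]
}}

```text
t: 3.4
ee_pos: [493.3, 133.6, 70.3]
orientation: [-3.086, -0.587, -0.001]
ft_force: [0.2, -0.9, 6.6]
width: 0.5
grasp_force: 2.7
```

Call:
{"name": "servo_tool", "arguments": {
  "rows": [
    [0,0,0,-0.0185,0.005,0.001,0],
    [0,0,0,-0.038,0.0085,0.001,0],
    [0,0,0,-0.057,0.0095,0.001,0],
    [0,0,0,-0.076,0.0085,0.001,0],
    [0,0,0,-0.0955,0.005,0.001,0],
    [0,0,0,-0.114,0,0.001,0],
    [0,0,0,-0.114,0,0.001,0]
  ]
}}

```text
t: 4.28
ee_pos: [471.5, 125.1, 70.1]
orientation: [-3.086, -0.587, 0.0]
ft_force: [-0.6, -0.2, 6.2]
width: 0.6
grasp_force: 2.8
```

```bash
python3 - <<'E'
from h import *
print(ctrl.get_obs()['ft_force'])
grab('side','s2')
a=cv2.imread('pics/s2.png')[170:275,240:400];cv2.imwrite('pics/c2.png',cv2.resize(a,None,fx=5,fy=5,interpolation=2))
E
```

```text
[-0.55895472 -0.16501553  6.17104853]
```

View pics/c2.png

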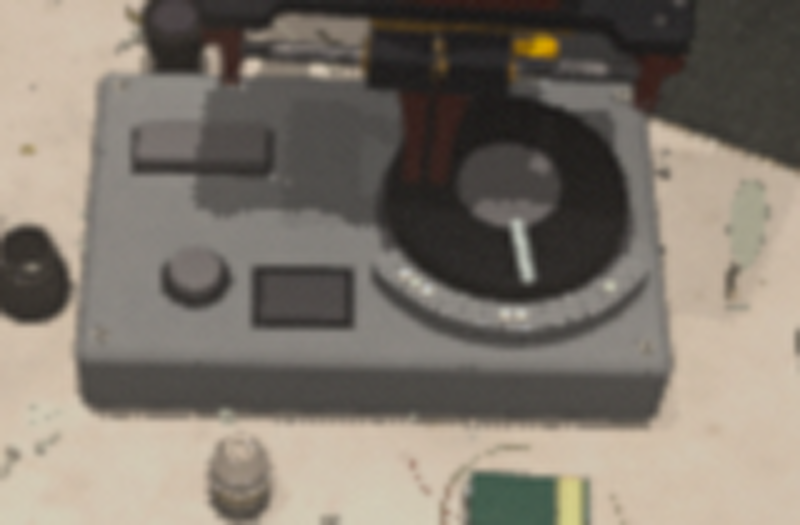

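The pointer is now just short of the two dots, well past the hump. I'll lift so it settles, then move over the bar key.

Call:
{"name": "servo_tool", "arguments": {
  "rows": [
    [0,0,0,0,0,-0.05,0],
    [0,0,0,0,0,-0.15,0],
    [0,0,0,-0.025,0.23,-0.15,0],
    [0,0,0,-0.053,0.468,-0.15,0],
    [0,0,0,-0.053,0.468,-0.15,0],
    [0,0,0,-0.053,0.468,-0.05,0],
    [0,0,0,-0.053,0.468,0.03,0],
    [0,0,0,-0.053,0.468,0.03,0]
  ]
}}

```text
t: 5.32
ee_pos: [495.0, 34.7, 62.8]
orientation: [-3.086, -0.588, 0.005]
ft_force: [0.1, -0.4, 0.9]
width: 0.5
grasp_force: 0.0
```

```bash
python3 - <<'E'
from h import *
o=ctrl.get_obs();print(o['ee_pos'],o['ft_force'])
grab('side','s3')
a=cv2.imread('pics/s3.png')[170:275,240:400];cv2.imwrite('pics/c3.png',cv2.resize(a,None,fx=5,fy=5,interpolation=2))
E
```

```text
[494.97333667  34.72073925  62.75144762] [ 0.09975083 -0.36340622  0.89593935]
```

View pics/c3.png

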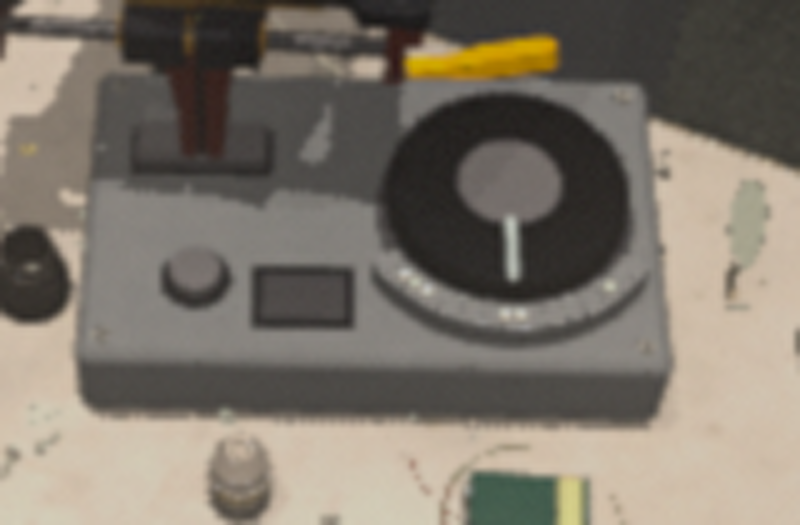

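The dial has settled on the two dots, and the fingertip is centred over the bar key. Next I press it down in stages.

Call:
{"name": "servo_tool", "arguments": {
  "rows": [
    [0,0,0,0,0,0.02,0],
    [0,0,0,0,0,0.035,0],
    [0,0,0,0,0,0.04,0],
    [0,0,0,0,0,0.04,0]
  ]
}}

```text
t: 5.88
ee_pos: [496.6, 34.3, 56.2]
orientation: [-3.086, -0.587, -0.001]
ft_force: [1.0, 3.3, 3.9]
width: 0.4
grasp_force: 1.7
```

Call:
{"name": "servo_tool", "arguments": {
  "rows": [
    [0,0,0,0,0,0.007,0],
    [0,0,0,0,0,0.007,0]
  ]
}}

```text
t: 6.12
ee_pos: [496.7, 34.3, 55.2]
orientation: [-3.086, -0.587, -0.002]
ft_force: [-1.7, 1.7, 10.9]
width: 0.7
grasp_force: 5.4
```

At 10.9 N and z 55, the key is on its stop. I'll press slightly more and hold, then release.

Call:
{"name": "servo_tool", "arguments": {
  "rows": [
    [0,0,0,0,0,0.003,0],
    [0,0,0,0,0,0.003,0]
  ]
}}

```text
t: 6.38
ee_pos: [496.7, 34.3, 55.1]
orientation: [-3.086, -0.587, -0.002]
ft_force: [-2.8, 3.2, 17.1]
width: 0.5
grasp_force: 8.6
```

Call:
{"name": "servo_tool", "arguments": {
  "rows": [
    [0,0,0,0,0,-0.03,0],
    [0,0,0,0,0,-0.15,0],
    [0,0,0,0,0,-0.4,0],
    [0,0,0,-0.2,0.1,-0.6,0],
    [0,0,0,-0.4,0.3,-0.7,0],
    [0,0,0,-0.6,0.6,-0.7,0],
    [0,0,0,-0.6,0.6,-0.7,0],
    [0,0,0,-0.6,0.6,-0.7,0]
  ]
}}

```text
t: 7.38
ee_pos: [428.2, -122.0, 193.6]
orientation: [-3.087, -0.584, 0.001]
ft_force: [0.8, 0.5, 0.3]
width: 0.6
grasp_force: 0.0
```

```bash
python3 - <<'E'
from h import *
o=ctrl.get_obs();print(o['t'],o['ee_pos'],o['ft_force'])
grab('side','s4')
a=cv2.imread('pics/s4.png')[150:275,240:400];cv2.imwrite('pics/c4.png',cv2.resize(a,None,fx=4.5,fy=4.5,interpolation=2))
E
```

```text
7.375 [ 428.18024775 -121.95698316  193.63742144] [0.75089923 0.4848513  0.33696494]
```

View pics/c4.png

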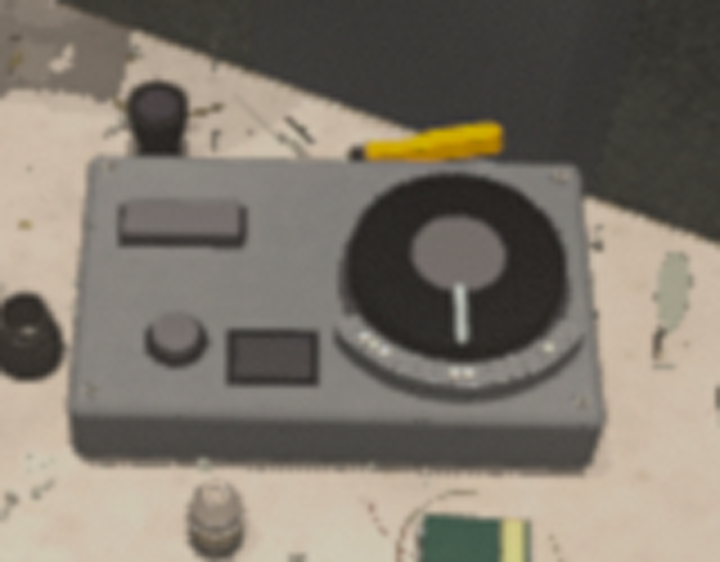

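The pointer is on the two dots at (462,370), the bar key is up again, and the bystanders look undisturbed. I'm handing in the job.

```bash
python3 -c "
from workcell import ctrl
print(ctrl.close_job())"
```

```text
the job is handed in; nothing more can be done
None
```

The dial was turned one click clockwise and rests on the two dots, the bar key was pressed to its stop and came up again, the round key and bystanders were left alone, and the job is handed in.

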